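# Turn the pale oatcake over with the spatula

### The job

One of the two square oatcakes on the wire cooling rack still lies pale side up. Lift it off the rack with the spatula, turn it over onto the green board so that it lies flat there brown side up, without dropping or throwing it and without touching it with the fingers. Then lay the spatula down flat on the table, away from the oatcake, and leave the other oatcake where it is.

Things in the scene. Friction and masses are not known exactly. Their poses are not given: they have to be found in the camera images.
- spatula: Steel spatula, purple handle towards the robot, standing level on blade and foot. Origin: centre of the blade's underside; x to its tip, z up. Blade 105 (x) x 54 x 2.5 mm. Neck 16 mm wide slopes from x=-52, z=3 mm up to x=-128, z=55. Handle: bar along x at x=-248 to -128, 18 wide (y), 24 high, axis at z=55; grip it across y at x=-220 to -140. Foot: x=-238, 40 wide, underside at z=0. 0.15 kg.
- cake: To turn: hard slab 100x100x14 mm, 0.09 kg. Origin: centre of its brown face, underneath at the start; z out of its pale face; x, y along its sides. Lies 40 mm above the table in one bay of a fixed wire rack: two 6 mm rails along its x (within 2 deg), at y=+-40 mm, 116 mm long, on end wires; between them clear (74 mm wide) from 6 mm above the table up to it; -x end faces the robot's right.
- done_cake: Oatcake in the rack's other bay (bay middles 125 mm apart in the rack's y), 100x100x14 mm, already brown side up: leave alone. Origin: centre of its pale underside, 40 mm above the table; z up.
- board: Fixed green plastic board lying on the table, 180 (x) x 210 (y) mm, 12 mm thick. Origin: centre of its underside; z up.
Mind the look-alikes: they are no part of the job. What is shaped like the cake but purple, turquoise or yellow is not meant.

How it is judged:
By the outcome, as a careful person would: the job done as asked, in the order asked, and still so for the second after the job is handed in, with the robot touching nothing.
It also fails if it takes over 58 s, if anything falls off the work surface, if the arm or the gripper's body presses on something with over 40 N, if the wrist force passes 120 N, or if a joint passes its speed limit or range.

### The arm

A 6-joint arm with a two-finger parallel gripper is mounted at the origin on the work surface. World frame = base frame: x ahead of the robot, y to its left, z up, the work surface at z = 0. Lengths are in m, angles in rad, forces in N, time in s.
With the tool pointing down it reaches from about 0.225 to 0.875 m from the base axis. Payload 3.4 kg.
Tool frame: the origin (TCP) lies between the finger pads; the fingertips stand 11 mm ahead of it and the grasp point (between the pads) lies 8 mm behind it; z points along the fingers, y is the line along which they close (so a half turn about z gives the same grasp; the last joint's range is limited). The gripper opens to 85 mm and grips with 20 to 120 N. Pads are 22 mm wide; open, the fingers measure 114 mm over their backs; the gripper's body (76 mm by 85 mm) begins 54 mm behind the grasp point. The pads swing forward as they close: fully open they stand 13 mm farther back than shut.
Start: joints at [-1.298, 0.276, 1.505, -0, 1.361, -0.121], TCP at [0.221, -0.531, 0.242] pointing down, gripper open.
Joint ranges: [-2.89, 2.89], [-0.75, 2.08], [0.22, 2.7], [-1.18, 4.32], [0.11, 2.71], [-2.7, 2.7]. Speed limits (rad/s): [2.57, 2.57, 3.14, 3.14, 3.14, 3.14].

### API

Orientations are given as a unit quaternion [w, x, y, z].
In Python, from rig import sensors, eyes, manip gives the robot as it stands.
- The arm moves only by the tool drive_tool, never from a script. Its argument "deltas" is a list of rows, each an object with "linear": the shift along the world's x, y, z in mm, a list of three; "twist": the turn about the world's z in degrees; "claw": the opening, from 0 (shut) to 1 (fully open). In form: [{"linear": [tx, ty, tz], "twist": twist, "claw": claw}, ...]. A call has 1 to 12 rows; each row is the pose to reach, as a shift and turn from the pose commanded when the call began; what a row does not reach only later rows make up. A row lasts 1/12 s, in which the tool goes at most 41.7 mm and 7.16 degrees, less where a joint would pass 70% of its speed; a pose out of reach is approached as far as the arm can. A call with a gripper value outside its range is refused whole. The fingers move at their own pace and stop on an object; "squeeze" is the grip in N (left out, the last holds). Time passes only in rows, so rows that repeat a pose let the fingers close. It gives the time, the measured TCP pose, the force, the opening and the grip force at its end, in the units of the state.
- sensors.get_state(): the state, without advancing time (a new reading comes with each control period).
- eyes.get_image(name): name is "side" or "top" or "wrist"; returns the picture (400x640x3 uint8, red, green, blue); there is no depth.
- eyes.camera_model(name): a dict with "intrinsics" (3x3 intrinsics, pixels), "dist" ([k1, k2, p1, p2, k3] as OpenCV has them; the pictures are not rectified), "R" (3x3) and "t" (3): a world point X has camera coordinates R X + t. Camera axes: x right, y down, z forward; pixel columns grow to the right and rows downward; lengths in m; the calibration is good to about 2 mm. A picture is of the moment at which its call begins: read the wrist's pose just before it. camera_model takes no time and is no camera call; for the wrist camera it gives the pose at the moment of the call.
- manip.sign_off(): hands the job in; it is judged then, once.
The state is a dict: "clock": time; "qpos": joint angles; "qd": joint speeds; "effort": joint torques, N m; "position": TCP position; "ee_rot": TCP orientation; "contact_force": force on the tool from outside, world axes, zero at the start; "moment": the same for the moment, N m; "width": finger opening in m; "gripper_force": force on a finger pad.
Only numpy, scipy, OpenCV 4.12 (cv2) and the standard library are available. Lean on these libraries where they do the work, as an engineer would, in place of code of your own. Each camera call takes 0.05 s, during which the arm holds its last target. There are 200 camera calls.

## Working session

There is one attempt and no reset: what is moved stays moved. The work goes in short steps, Python scripts to look and compute and a tool call to move; the robot and the scene stay as the last step left them, time stands still between calls to the robot, and variables do not carry over. Pictures are saved under pics/ and viewed, at most 13 in all, crops included, and the job is handed in when it is done.

Besides the shell and the picture viewer there is one more tool, called by a JSON object that holds its "fn" and its "kwargs". drive_tool: Moves the arm, as the interface text tells. Its arguments: {"type":"object","properties":{"deltas":{"type":"array","items":{"type":"object","properties":{"linear":{"type":"array","items":{"type":"number"}},"twist":{"type":"number"},"claw":{"type":"number"}}}},"squeeze":{"type":"number"}},"required":["deltas"]}

```bash
mkdir -p pics
cat > h.py <<'E'
import numpy as np, cv2
from rig import sensors, eyes, manip
def snap(n,f):
    m=eyes.camera_model(n); im=eyes.get_image(n); cv2.imwrite('pics/'+f+'.png',im[:,:,::-1]); np.savez('pics/'+f+'.npz',K=m['intrinsics'],d=m['dist'],R=m['R'],t=m['t']); return im,m
def load(f):
    return cv2.imread('pics/'+f+'.png')[:,:,::-1].copy(), dict(zip(['intrinsics','dist','R','t'],[np.load('pics/'+f+'.npz')[k] for k in 'KdRt']))
def ray(m,px,z):
    "pixels (n,2) -> world points on plane z"
    p=cv2.undistortPoints(np.float64(px).reshape(-1,1,2),np.float64(m['intrinsics']),np.float64(m['dist'])).reshape(-1,2)
    R=np.array(m['R']);t=np.array(m['t']);c=-R.T@t
    d=np.c_[p,np.ones(len(p))]@R
    return c+d*((np.asarray(z)-c[2])/d[:,2])[:,None]
def proj(m,X):
    return cv2.projectPoints(np.float64(X).reshape(-1,1,3),cv2.Rodrigues(np.float64(m['R']))[0],np.float64(m['t']),np.float64(m['intrinsics']),np.float64(m['dist']))[0].reshape(-1,2)
E
python3 - <<'E'
from h import *
print(sensors.get_state())
for n in ['top','side']:
    im,m=snap(n,n+'0'); print(n,-np.array(m['R']).T@m['t'],np.array(m['R'])[2])
E
```

```text
{'clock': 0.0, 'qpos': array([-1.29803424e+00,  2.76615492e-01,  1.50613034e+00, -3.56933462e-06,
        1.36071748e+00, -1.21035822e-01]), 'qd': array([ 0.00243755,  0.00045711,  0.00103884,  0.0009151 ,  0.00062045,
       -0.00077954]), 'effort': array([-1.68056026e-04, -4.16773081e+01, -2.45804286e+01,  2.00482054e-05,
        1.12761377e-02,  1.18263662e-05]), 'position': array([ 0.22046263, -0.53050291,  0.24142913]), 'ee_rot': array([-9.32506689e-04,  9.80677445e-01,  1.95629430e-01, -7.26290199e-05]), 'contact_force': array([ 0.13683412, -0.00379047,  0.41419203]), 'moment': array([-0.02944256, -0.02408556, -0.02512032]), 'gripper_force': 0.0, 'width': 0.08514954267429953}
top [0.27917887 0.06457721 1.1850327 ] [ 0.18647029 -0.02037546 -0.98224929]
side [-0.14743051  0.76427803  0.72586277] [ 0.5387922  -0.60973953 -0.58130944]
```

View pics/top0.png

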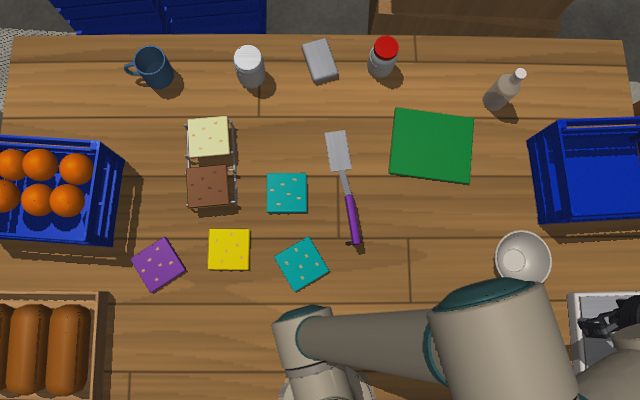

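View pics/side0.png

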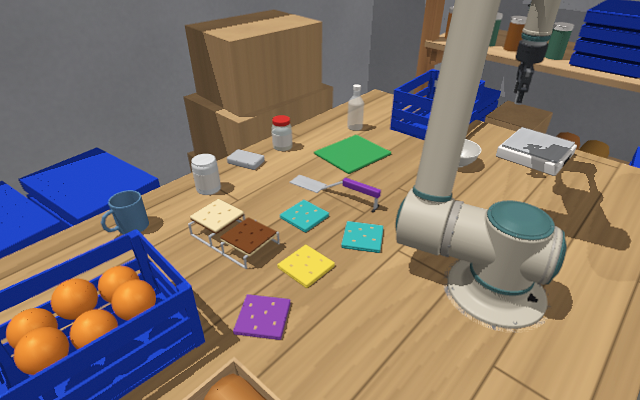

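Run:
```python
from h import *
im,m=load('top0'); hsv=cv2.cvtColor(im,cv2.COLOR_RGB2HSV)
def rect(mask,z,name):
    mask=cv2.morphologyEx(mask,cv2.MORPH_OPEN,np.ones((3,3)))
    c=max(cv2.findContours(mask,0,2)[0],key=cv2.contourArea)[:,0]
    P=ray(m,c,np.full(len(c),z))[:,:2]*1000
    r=cv2.minAreaRect(P.astype(np.float32)); print(name,'c',np.round(r[0],1),'size',np.round(r[1],1),'ang',round(r[2],2),'px',c.mean(0).round()); return mask
H,S,V=[hsv[...,i] for i in range(3)]
reg=np.zeros(H.shape,np.uint8); reg[105:165,175:250]=1
rect(((S<110)&(V>170)).astype(np.uint8)*reg,.054,'pale')
reg=np.zeros(H.shape,np.uint8); reg[160:215,175:240]=1
rect(((H<10)&(V<150)&(S>90)).astype(np.uint8)*reg,.054,'brown')
rect(((H>50)&(H<75)&(S>120)).astype(np.uint8),.012,'board')
reg=np.zeros(H.shape,np.uint8); reg[180:260,330:380]=1
rect(((H>130)&(H<160)&(S>80)).astype(np.uint8)*reg,.067,'handle')
reg=np.zeros(H.shape,np.uint8); reg[120:178,318:358]=1
rect(((S<60)&(V>120)).astype(np.uint8)*reg,.0025,'blade')
cv2.imwrite('pics/crop0.png',cv2.resize(im[95:225,165:385,::-1],None,fx=3.6,fy=3.6,interpolation=2))
```

```text
pale c [646.4 290.7] size [ 98.2 100. ] ang 5.03 px [207. 135.]Traceback (most recent call last):
  File "<stdin>", line 12, in <module>
  File "<stdin>", line 5, in rect
ValueError: max() iterable argument is empty
```

Run:
```python
from h import *
im,m=load('top0'); hsv=cv2.cvtColor(im,cv2.COLOR_RGB2HSV)
print(hsv[185,200],hsv[150,337],hsv[220,352])
def rect(mask,z,name,box=None):
    mask=mask.astype(np.uint8)
    if box: k=np.zeros_like(mask);k[box[0]:box[1],box[2]:box[3]]=1; mask=mask*k
    c=max(cv2.findContours(mask,0,2)[0],key=cv2.contourArea)[:,0]
    P=ray(m,c,np.full(len(c),z))[:,:2]*1000
    r=cv2.minAreaRect(P.astype(np.float32)); print(name,'c',np.round(r[0],1),'size',np.round(r[1],1),'ang',round(r[2],2)); print(cv2.boxPoints(r).round().tolist())
H,S,V=[hsv[...,i].astype(int) for i in range(3)]
h0,s0,v0=map(int,hsv[185,200])
rect((abs(H-h0)<5)&(abs(V-v0)<30)&(abs(S-s0)<40),.054,'brown',(162,215,180,240))
rect((H>50)&(H<75)&(S>120),.012,'board')
rect((H>130)&(H<160)&(S>80),.060,'handle',(180,260,330,380))
rect((S<60)&(V>120),.0025,'blade',(120,178,318,358))
cv2.imwrite('pics/crop0.png',cv2.resize(im[95:225,165:385,::-1],None,fx=3.6,fy=3.6,interpolation=2))
```

```text
[ 12 137 128] [120   5 156] [138 160 158]
brown c [517.8 294.4] size [130.1 115.2] ang 2.57
[[450.0, 349.0], [455.0, 234.0], [585.0, 240.0], [580.0, 355.0]]
board c [ 636.6 -276.3] size [208.6 179.2] ang 82.24
[[534.0, -368.0], [711.0, -392.0], [739.0, -185.0], [562.0, -161.0]]
handle c [437.9 -62.1] size [119.8  19.9] ang 8.02
[[377.0, -61.0], [380.0, -80.0], [499.0, -64.0], [496.0, -44.0]]
blade c [614.5 -35.9] size [124.4  55.2] ang 8.57
[[549.0, -18.0], [557.0, -72.0], [680.0, -54.0], [672.0, 1.0]]
```

View pics/crop0.png

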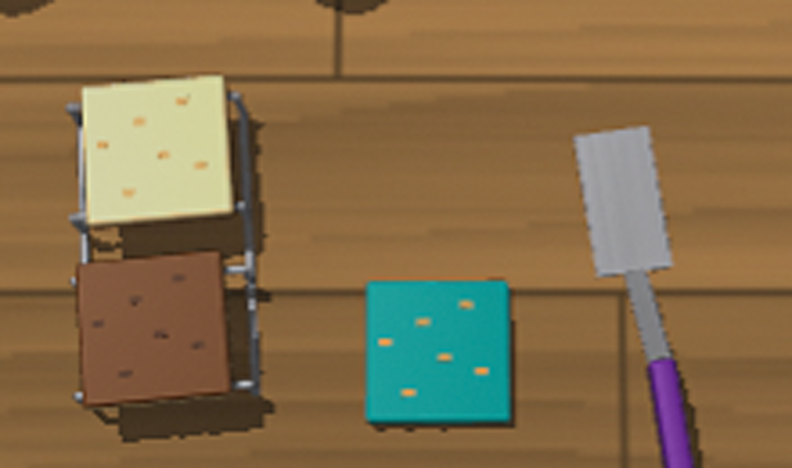

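Target: pale slab at top px (208,136); look-alikes are the brown done cake (208,186), turquoise (287,192) and (302,264), yellow (229,250) and purple (158,264). The crop confirms the pale one in the far bay. The spatula blade is at (338,150) and the handle at (352,220); the board is at (432,146).

{"fn": "drive_tool", "kwargs": {"deltas": [{"linear":[20,38,-5],"twist":-2,"claw":1},{"linear":[40,75,-20],"twist":-5,"claw":1},{"linear":[60,112,-40],"twist":-8,"claw":1},{"linear":[80,150,-60],"twist":-11,"claw":1},{"linear":[100,187,-80],"twist":-14.2,"claw":1},{"linear":[120,225,-90],"twist":-14.2,"claw":1},{"linear":[140,262,-100],"twist":-14.2,"claw":1},{"linear":[160,300,-110],"twist":-14.2,"claw":1},{"linear":[180,337,-110],"twist":-14.2,"claw":1},{"linear":[200,375,-110],"twist":-14.2,"claw":1},{"linear":[220,412,-110],"twist":-14.2,"claw":1},{"linear":[237,444,-110],"twist":-14.2,"claw":1}], "squeeze": 100}}

```text
clock: 1.1
position: [0.4474, -0.1045, 0.1321]
ee_rot: [-0.0, 0.997, 0.073, -0.0]
contact_force: [0.3, -1.4, 0.3]
width: 0.0852
gripper_force: 0.0
```

{"fn": "drive_tool", "kwargs": {"deltas": [{"linear":[16,30,0],"twist":0,"claw":1},{"linear":[16,30,-10],"twist":0,"claw":1},{"linear":[16,30,-10],"twist":0,"claw":1}]}}

```text
clock: 1.35
position: [0.4627, -0.0744, 0.1211]
ee_rot: [-0.0, 0.997, 0.075, -0.001]
contact_force: [-0.8, 0.2, -0.5]
width: 0.0853
gripper_force: 0.0
```

Run:
```python
from h import *
im,m=snap('wrist','w1'); s=sensors.get_state(); print(s['position'],s['ee_rot'],s['clock'])
hsv=cv2.cvtColor(im,cv2.COLOR_RGB2HSV);H,S=hsv[...,0],hsv[...,1]
k=((H>130)&(H<160)&(S>80)).astype(np.uint8)
c=max(cv2.findContours(k,0,2)[0],key=cv2.contourArea)[:,0]
P=ray(m,c,np.full(len(c),.067))[:,:2]*1000
r=cv2.minAreaRect(P.astype(np.float32));print(r,cv2.boxPoints(r).round())
```

```text
[ 0.46234467 -0.0754952   0.12156323] [-3.16476066e-04  9.97246173e-01  7.41481690e-02 -1.42137138e-03] 1.4
((440.7618713378906, -63.236507415771484), (117.82363891601562, 17.851016998291016), 8.591078758239746) [[381. -63.]
 [384. -81.]
 [500. -63.]
 [498. -46.]]
```

View pics/w1.png

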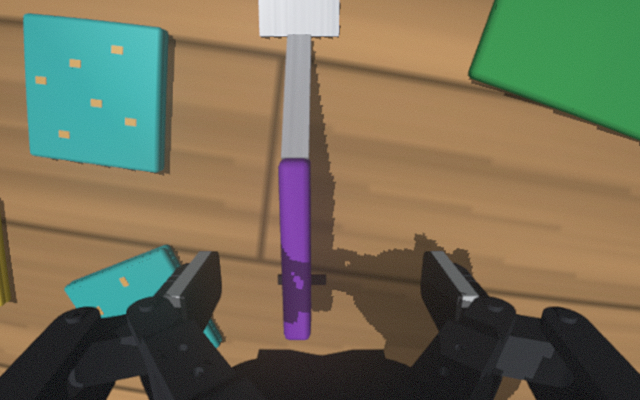

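{"fn": "drive_tool", "kwargs": {"deltas": [{"linear":[14,17.5,-10],"twist":0,"claw":1},{"linear":[14,17.5,-40],"twist":0,"claw":1},{"linear":[14,17.5,-60],"twist":0,"claw":1},{"linear":[14,17.5,-74],"twist":0,"claw":1},{"linear":[14,17.5,-74],"twist":0,"claw":1},{"linear":[14,17.5,-74],"twist":0,"claw":0},{"linear":[14,17.5,-74],"twist":0,"claw":0},{"linear":[14,17.5,-74],"twist":0,"claw":0},{"linear":[14,17.5,-74],"twist":0,"claw":0},{"linear":[14,17.5,-74],"twist":0,"claw":0},{"linear":[14,17.5,-74],"twist":0,"claw":0},{"linear":[14,17.5,-74],"twist":0,"claw":0}], "squeeze": 100}}

```text
clock: 2.4
position: [0.4772, -0.0591, 0.0488]
ee_rot: [0.0, 0.997, 0.073, 0.0]
contact_force: [-1.4, 0.5, 3.4]
width: 0.0162
gripper_force: 99.2
```

{"fn": "drive_tool", "kwargs": {"deltas": [{"linear":[0,0,15],"twist":0,"claw":0},{"linear":[5,2,35],"twist":3,"claw":0},{"linear":[15,4,50],"twist":9,"claw":0},{"linear":[30,8,55],"twist":15,"claw":0},{"linear":[45,12,55],"twist":21.5,"claw":0},{"linear":[60,16,55],"twist":28,"claw":0},{"linear":[76,20,55],"twist":34.5,"claw":0},{"linear":[92,24,55],"twist":41,"claw":0},{"linear":[108,28,55],"twist":47.5,"claw":0},{"linear":[124,32,55],"twist":54,"claw":0},{"linear":[140,36,50],"twist":60.5,"claw":0},{"linear":[156,40,45],"twist":67,"claw":0}]}}

```text
clock: 3.4
position: [0.6339, -0.0188, 0.0932]
ee_rot: [0.0, 0.79, 0.614, -0.0]
contact_force: [-0.5, 0.2, -2.8]
width: 0.0164
gripper_force: 98.6
```

{"fn": "drive_tool", "kwargs": {"deltas": [{"linear":[15,4,-5],"twist":6,"claw":0},{"linear":[28,8,-10],"twist":12,"claw":0},{"linear":[39,12,-18],"twist":17,"claw":0},{"linear":[39,12,-20],"twist":19.6,"claw":0},{"linear":[39,12,-20],"twist":19.6,"claw":0},{"linear":[39,12,-20],"twist":19.6,"claw":0}]}}

```text
clock: 3.9
position: [0.6716, -0.007, 0.0727]
ee_rot: [-0.001, 0.676, 0.737, -0.001]
contact_force: [0.2, 1.0, -1.7]
width: 0.0164
gripper_force: 98.6
```

Run:
```python
from h import *
im,m=snap('top','top1'); im2,m2=snap('side','side1'); s=sensors.get_state(); print(s['position'],s['ee_rot'],s['clock'])
a=im[60:240,150:350];b=im2[160:310,150:400]
a=cv2.resize(a,None,fx=2,fy=2.0);b=cv2.resize(b,(450,270))
o=np.zeros((360+0,850,3),np.uint8);o[:360,:400]=a;o[:270,400:]=b
cv2.imwrite('pics/c1.png',cv2.resize(o[:,:,::-1],(800,339)))
```

```text
[ 0.67183273 -0.00714451  0.07350456] [-7.13264076e-05  6.76174573e-01  7.36741421e-01 -1.41361721e-04] 4.0
```

View pics/c1.png

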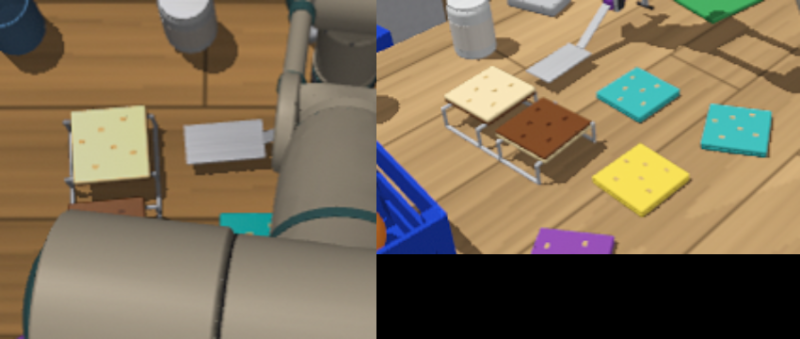

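Run:
```python
from h import *
for f,zb,box in [('top1',.027,(105,150,235,288)),('side1',.027,(178,215,240,275))]:
    im,m=load(f);hsv=cv2.cvtColor(im,cv2.COLOR_RGB2HSV);S,V=hsv[...,1],hsv[...,2]
    if f=='side1': box=(172,215,236,284)
    k=((S<45)&(V>120)).astype(np.uint8);q=np.zeros_like(k);q[box[0]:box[1],box[2]:box[3]]=1;k*=q
    c=max(cv2.findContours(k,0,2)[0],key=cv2.contourArea)[:,0]
    ap=cv2.approxPolyDP(cv2.convexHull(c),3,True)[:,0];print(f,ap.tolist())
    P=ray(m,c,np.full(len(c),zb))[:,:2]*1000;r=cv2.minAreaRect(P.astype(np.float32));print(r,cv2.boxPoints(r).round(1).tolist())
    if f=='top1':
        print('tip expected',ray(m,ap,np.full(len(ap),zb)).round(4).tolist())
    else: print(ray(m,ap,np.full(len(ap),zb)).round(4).tolist())
```

```text
top1 [[287, 123], [287, 143], [249, 146], [248, 127]]
((658.1082763671875, 142.9644317626953), (53.82769775390625, 101.2112045288086), 5.371220588684082) [[626.5999755859375, 190.8000030517578], [636.0, 90.0999984741211], [689.5999755859375, 95.0999984741211], [680.2000122070312, 195.89999389648438]]
tip expected [[0.6892, 0.0951, 0.027], [0.6363, 0.0949, 0.027], [0.6286, 0.1903, 0.027], [0.6786, 0.1938, 0.027]]
side1 [[282, 172], [276, 191], [252, 208], [238, 201]]
((664.4761962890625, 97.70398712158203), (62.579307556152344, 201.909912109375), 10.171743392944336) [[615.7999877929688, 191.5], [651.5, -7.199999809265137], [713.0999755859375, 3.9000000953674316], [677.4000244140625, 202.60000610351562]]
[[0.7, 0.0015, 0.027], [0.6358, 0.0874, 0.027], [0.6236, 0.19, 0.027], [0.6789, 0.1947, 0.027]]
```

{"fn": "drive_tool", "kwargs": {"deltas": [{"linear":[0.5,10,0],"twist":0,"claw":0},{"linear":[-0.3,20,0],"twist":0,"claw":0},{"linear":[-1.1,30,0],"twist":0,"claw":0},{"linear":[-2,40,0],"twist":0,"claw":0},{"linear":[-2.8,50,0],"twist":0,"claw":0},{"linear":[-3.6,60,0],"twist":0,"claw":0},{"linear":[-4.5,70,0],"twist":0,"claw":0},{"linear":[-5.5,80,0],"twist":0,"claw":0},{"linear":[-6.3,90,0],"twist":0,"claw":0},{"linear":[-7.2,100,0],"twist":0,"claw":0},{"linear":[-8,110,0],"twist":0,"claw":0},{"linear":[-8,110,0],"twist":0,"claw":0}]}}

```text
clock: 5.0
position: [0.6639, 0.1053, 0.0734]
ee_rot: [-0.0, 0.675, 0.738, 0.0]
contact_force: [0.4, 0.0, -2.2]
width: 0.0162
gripper_force: 98.6
```

{"fn": "drive_tool", "kwargs": {"deltas": [{"linear":[0,0,4],"twist":0,"claw":0},{"linear":[0,0,8],"twist":0,"claw":0},{"linear":[0,0,11],"twist":0,"claw":0},{"linear":[0,0,13],"twist":0,"claw":0},{"linear":[0,0,15],"twist":0,"claw":0},{"linear":[0,0,18],"twist":0,"claw":0},{"linear":[0,0,22],"twist":0,"claw":0},{"linear":[0,0,26],"twist":0,"claw":0},{"linear":[0,0,30],"twist":0,"claw":0},{"linear":[0,0,30],"twist":0,"claw":0}], "squeeze": 120}}

```text
clock: 5.83
position: [0.6649, 0.1029, 0.1047]
ee_rot: [0.001, 0.676, 0.737, 0.001]
contact_force: [0.2, 0.1, -1.3]
width: 0.016
gripper_force: 119.3
```

Run:
```python
from h import *
im,m=snap('top','top2'); im2,m2=snap('side','side2'); s=sensors.get_state(); print(s['position'],s['contact_force'],s['clock'])
a=im[60:240,150:350];b=im2[160:310,150:400]
a=cv2.resize(a,None,fx=2,fy=2.0);b=cv2.resize(b,(450,270))
o=np.zeros((360+0,850,3),np.uint8);o[:360,:400]=a;o[:270,400:]=b
cv2.imwrite('pics/c2.png',cv2.resize(o[:,:,::-1],(800,339)))
```

```text
[0.66436683 0.10293607 0.10382215] [ 0.46631521  0.26989429 -2.13463972] 5.9333
```

View pics/c2.png

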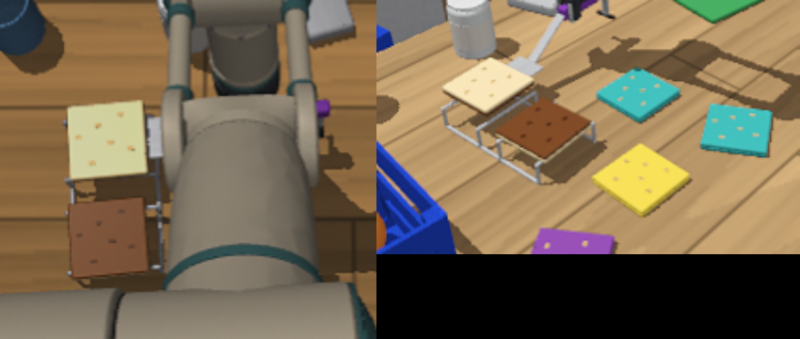

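{"fn": "drive_tool", "kwargs": {"deltas": [{"linear":[0,-1,5],"twist":0,"claw":0},{"linear":[0,-3,12],"twist":0,"claw":0},{"linear":[-2,-7,20],"twist":-1,"claw":0},{"linear":[-6,-12,28],"twist":-3,"claw":0},{"linear":[-13,-20,35],"twist":-6,"claw":0},{"linear":[-23,-30,39],"twist":-10,"claw":0},{"linear":[-35,-42,40],"twist":-14,"claw":0},{"linear":[-48,-56,40],"twist":-18.3,"claw":0},{"linear":[-61,-70,40],"twist":-22.6,"claw":0},{"linear":[-75,-84,40],"twist":-27,"claw":0},{"linear":[-89,-98,40],"twist":-31.3,"claw":0},{"linear":[-103,-112,40],"twist":-35.6,"claw":0}]}}

```text
clock: 6.93
position: [0.5605, -0.01, 0.1444]
ee_rot: [0.0, 0.87, 0.493, 0.0]
contact_force: [0.2, -0.4, -2.2]
width: 0.016
gripper_force: 119.5
```

{"fn": "drive_tool", "kwargs": {"deltas": [{"linear":[-14,-14,0],"twist":-4.3,"claw":0},{"linear":[-28,-28,0],"twist":-8.6,"claw":0},{"linear":[-42,-43,0],"twist":-13,"claw":0},{"linear":[-56,-58,0],"twist":-17.3,"claw":0},{"linear":[-70,-73,0],"twist":-21.6,"claw":0},{"linear":[-84,-88,0],"twist":-26,"claw":0},{"linear":[-98,-103,0],"twist":-30.3,"claw":0},{"linear":[-112,-118,0],"twist":-34.6,"claw":0},{"linear":[-126,-133,0],"twist":-39,"claw":0},{"linear":[-140,-148,0],"twist":-43.3,"claw":0},{"linear":[-154,-163,0],"twist":-47.6,"claw":0},{"linear":[-168,-178,0],"twist":-52,"claw":0}]}}

```text
clock: 7.93
position: [0.3924, -0.1879, 0.1444]
ee_rot: [0.0, 0.998, 0.062, 0.001]
contact_force: [0.3, -0.0, -2.1]
width: 0.0164
gripper_force: 119.5
```

{"fn": "drive_tool", "kwargs": {"deltas": [{"linear":[-11,-12,0],"twist":-4,"claw":0},{"linear":[-20,-23,0],"twist":-7.5,"claw":0},{"linear":[-28,-32,0],"twist":-10.5,"claw":0},{"linear":[-35,-40,0],"twist":-13,"claw":0},{"linear":[-41,-46,0],"twist":-14.5,"claw":0},{"linear":[-46,-50,0],"twist":-15.2,"claw":0},{"linear":[-48,-50,0],"twist":-15.2,"claw":0},{"linear":[-48,-50,0],"twist":-15.2,"claw":0}]}}

```text
clock: 8.6
position: [0.3447, -0.2369, 0.1437]
ee_rot: [-0.0, 0.998, -0.069, -0.0]
contact_force: [-0.3, -0.3, -1.6]
width: 0.0161
gripper_force: 119.4
```

Run:
```python
from h import *
im,m=snap('top','top3'); im2,m2=snap('side','side3'); s=sensors.get_state(); print(s['position'],s['ee_rot'],s['contact_force'],s['clock'])
a=cv2.resize(im[60:240,330:530],None,fx=2,fy=2.0);b=cv2.resize(im2[90:240,250:500],(450,270))
o=np.zeros((360,850,3),np.uint8);o[:360,:400]=a;o[:270,400:]=b
cv2.imwrite('pics/c3.png',cv2.resize(o[:,:,::-1],(800,339)))
```

```text
[ 0.34530512 -0.23673221  0.14354665] [-1.07101124e-04  9.97675458e-01 -6.81443612e-02  1.23521767e-04] [-0.49144916  0.34725485 -2.19791704] 8.7
```

View pics/c3.png

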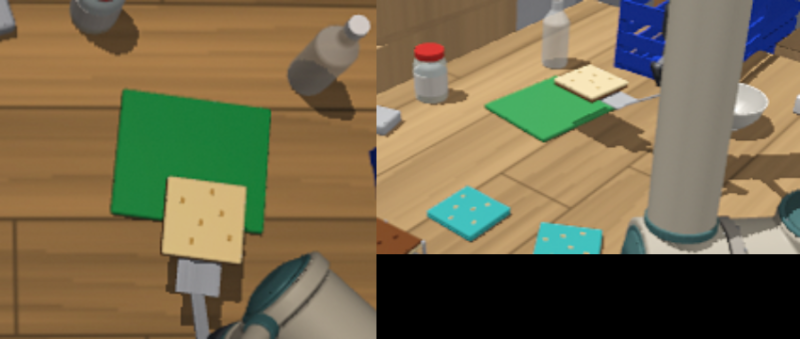

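Run:
```python
from h import *
im,m=load('top3');hsv=cv2.cvtColor(im,cv2.COLOR_RGB2HSV);H,S,V=[hsv[...,i].astype(int) for i in range(3)]
print(hsv[165,430],hsv[200,430])
k=((H>10)&(H<32)&(S<140)&(V>185)).astype(np.uint8);q=np.zeros_like(k);q[140:200,405:460]=1
c=max(cv2.findContours(k*q,0,2)[0],key=cv2.contourArea)[:,0]
r=cv2.minAreaRect((ray(m,c,np.full(len(c),.111))[:,:2]*1000).astype(np.float32));print(r,cv2.boxPoints(r).round(1).tolist())
k=((H>50)&(H<75)&(S>120)).astype(np.uint8);c=max(cv2.findContours(k,0,2)[0],key=cv2.contourArea)[:,0]
ap=cv2.approxPolyDP(cv2.convexHull(c),3,True)[:,0];print((ray(m,ap,np.full(len(ap),.012))[:,:2]*1000).round(1).tolist())
k=((S<50)&(V>120)).astype(np.uint8);q=k*0;q[188:212,415:445]=1
c=max(cv2.findContours(k*q,0,2)[0],key=cv2.contourArea)[:,0]
r=cv2.minAreaRect((ray(m,c,np.full(len(c),.097))[:,:2]*1000).astype(np.float32));print('blade',r,cv2.boxPoints(r).round(1).tolist())
```

```text
[ 20 105 214] [120   2 149]
((531.1093139648438, -258.36053466796875), (96.80532836914062, 97.37736511230469), 82.19279479980469) [[476.29998779296875, -299.70001220703125], [572.7999877929688, -312.8999938964844], [585.9000244140625, -217.0], [489.3999938964844, -203.8000030517578]]
[[736.3, -185.6], [710.2, -390.4], [536.1, -364.5], [564.7, -163.1]]
blade ((465.5496826171875, -249.28701782226562), (47.223026275634766, 31.40317153930664), 87.11035919189453) [[448.70001220703125, -272.1000061035156], [480.0, -273.70001220703125], [482.3999938964844, -226.5], [451.1000061035156, -224.89999389648438]]
```

Run:
```python
from h import *
def quad(f,box):
    im,m=load(f);hsv=cv2.cvtColor(im,cv2.COLOR_RGB2HSV);H,S,V=[hsv[...,i].astype(int) for i in range(3)]
    k=((H>10)&(H<32)&(S<125)&(V>185)).astype(np.uint8);q=k*0;q[box[0]:box[1],box[2]:box[3]]=1
    k=cv2.morphologyEx(k*q,cv2.MORPH_CLOSE,np.ones((5,5)))
    c=max(cv2.findContours(k,0,2)[0],key=cv2.contourArea)
    h=cv2.convexHull(c);e=1
    while len(cv2.approxPolyDP(h,e,True))>4:e+=.3
    return cv2.approxPolyDP(h,e,True)[:,0].astype(float),m
a,ma=quad('top3',(140,205,400,465));b,mb=quad('side3',(120,155,345,400));print(a.tolist(),b.tolist())
def rayd(m,px):
    p=cv2.undistortPoints(np.float64(px).reshape(-1,1,2),np.float64(m['intrinsics']),np.float64(m['dist'])).reshape(-1,2)
    R=m['R'];d=np.c_[p,np.ones(len(p))]@R;return -R.T@m['t'],d/np.linalg.norm(d,axis=1)[:,None]
ca,da=rayd(ma,a);cb,db=rayd(mb,b)
for i in range(len(a)):
    best=[]
    for j in range(len(b)):
        A=np.c_[da[i],-db[j]];s=np.linalg.lstsq(A,cb-ca,rcond=None)[0];p,q=ca+s[0]*da[i],cb+s[1]*db[j]
        best.append((np.linalg.norm(p-q),((p+q)/2*1000).round(1).tolist()))
    print(min(best))
```

```text
[[420.0, 154.0], [459.0, 159.0], [456.0, 199.0], [416.0, 193.0]] [[399.0, 146.0], [345.0, 137.0], [345.0, 120.0], [389.0, 120.0]]
(np.float64(0.032584585487735795), [600.3, -212.0, 101.4])
(np.float64(0.040433489362146365), [543.4, -306.5, 151.4])
(np.float64(0.008436740095413347), [479.6, -311.7, 75.1])
(np.float64(0.025779404918450988), [458.7, -184.4, 217.7])
```

Run:
```python
from h import *
im,m=load('side3');hsv=cv2.cvtColor(im,cv2.COLOR_RGB2HSV)
print(hsv[138,378],hsv[115,365],hsv[150,420])
ma=load('top3')[1]
b=np.array([[356.3,139],[375.7,127.8],[398.8,134.9],[378.1,149]]);a=np.array([[420,154.],[459,159],[456,199],[416,193]])
def rayd(m,px):
    p=cv2.undistortPoints(np.float64(px).reshape(-1,1,2),np.float64(m['intrinsics']),np.float64(m['dist'])).reshape(-1,2)
    R=m['R'];d=np.c_[p,np.ones(len(p))]@R;return -R.T@m['t'],d/np.linalg.norm(d,axis=1)[:,None]
ca,da=rayd(ma,a);cb,db=rayd(m,b)
for i in range(4):
    A=np.c_[da[i],-db[i]];s=np.linalg.lstsq(A,cb-ca,rcond=None)[0];p,q=ca+s[0]*da[i],cb+s[1]*db[i]
    print(np.linalg.norm(p-q).round(4),((p+q)/2*1000).round(1))
```

```text
[ 21  71 232] [ 17 108 203] [ 20  37 143]
0.0045 [ 586.  -223.6   97.2]
0.0014 [ 571.8 -311.6  109.8]
0.004 [ 472.6 -294.2  123.8]
0.0059 [ 490.2 -208.6  101.7]
```

```bash
cat > tri.py <<'E'
from h import *
def quad(f,box,smax):
    im,m=load(f);hsv=cv2.cvtColor(im,cv2.COLOR_RGB2HSV);H,S,V=[hsv[...,i].astype(int) for i in range(3)]
    k=((H>10)&(H<32)&(S<smax)&(S>40)&(V>200)).astype(np.uint8);q=k*0;q[box[0]:box[1],box[2]:box[3]]=1
    k=cv2.morphologyEx(k*q,cv2.MORPH_CLOSE,np.ones((5,5)))
    c=max(cv2.findContours(k,0,2)[0],key=cv2.contourArea);h=cv2.convexHull(c);e=1
    while len(cv2.approxPolyDP(h,e,True))>4:e+=.2
    return cv2.approxPolyDP(h,e,True)[:,0].astype(float),m
def rayd(m,px):
    p=cv2.undistortPoints(np.float64(px).reshape(-1,1,2),np.float64(m['intrinsics']),np.float64(m['dist'])).reshape(-1,2)
    R=m['R'];d=np.c_[p,np.ones(len(p))]@R;return -R.T@m['t'],d/np.linalg.norm(d,axis=1)[:,None]
def tri(ma,a,mb,b):
    ca,da=rayd(ma,a);cb,db=rayd(mb,b)
    s=np.linalg.lstsq(np.c_[da[0],-db[0]],cb-ca,rcond=None)[0];p,q=ca+s[0]*da[0],cb+s[1]*db[0]
    return np.linalg.norm(p-q)*1000,(p+q)/2*1000
E
python3 - <<'E'
from tri import *
a,ma=quad('top3',(140,205,400,465),125);b,mb=quad('side3',(122,160,345,402),90);print(a.tolist(),b.tolist())
for p in a: print(*min([tri(ma,p,mb,q) for q in b],key=lambda t:t[0]))
E
```

```text
[[420.0, 154.0], [459.0, 159.0], [456.0, 198.0], [417.0, 193.0]] [[398.0, 138.0], [376.0, 147.0], [355.0, 136.0], [377.0, 128.0]]
1.0854932254958938 [ 584.87480749 -218.77348404  109.66968725]
5.762161483482375 [ 570.05448407 -312.8347515   109.50841031]
4.46916640529379 [ 477.36365808 -299.29467739  109.31665752]
2.470566113201589 [ 492.57417843 -207.15708911  107.78776906]
```

{"fn": "drive_tool", "kwargs": {"deltas": [{"linear":[0,0,-5],"twist":0,"claw":0},{"linear":[0,0,-14],"twist":0,"claw":0},{"linear":[0,0,-25],"twist":0,"claw":0},{"linear":[0,0,-37],"twist":0,"claw":0},{"linear":[0,0,-49],"twist":0,"claw":0},{"linear":[0,0,-60],"twist":0,"claw":0},{"linear":[0,0,-68],"twist":0,"claw":0},{"linear":[0,0,-73],"twist":0,"claw":0},{"linear":[0,0,-76],"twist":0,"claw":0},{"linear":[0,0,-78],"twist":0,"claw":0},{"linear":[0,0,-80],"twist":0,"claw":0},{"linear":[0,0,-82],"twist":0,"claw":0}]}}

```text
clock: 9.7
position: [0.3456, -0.2374, 0.0616]
ee_rot: [0.0, 0.998, -0.068, 0.0]
contact_force: [-0.0, 0.2, -2.7]
width: 0.0166
gripper_force: 119.4
```

{"fn": "drive_tool", "kwargs": {"deltas": [{"linear":[0,0,-1],"twist":0,"claw":0},{"linear":[0,0,-2],"twist":0,"claw":0},{"linear":[0,0,-3],"twist":0,"claw":0},{"linear":[0,0,-4],"twist":0,"claw":0},{"linear":[0,0,-5],"twist":0,"claw":0},{"linear":[0,0,-6],"twist":0,"claw":0},{"linear":[0,0,-6],"twist":0,"claw":0},{"linear":[0,0,-6],"twist":0,"claw":0}]}}

```text
clock: 10.37
position: [0.3453, -0.2371, 0.0555]
ee_rot: [0.0, 0.998, -0.068, 0.0]
contact_force: [-0.8, -0.7, -1.8]
width: 0.0168
gripper_force: 119.5
```

```bash
cat > see.py <<'E'
import sys
from tri import *
n=sys.argv[1]
im,m=snap('top','top'+n); im2,m2=snap('side','side'+n); s=sensors.get_state(); print(s['position'].round(4),s['ee_rot'].round(4),s['contact_force'].round(2),s['width'],s['clock'])
a=cv2.resize(im[60:240,330:530],None,fx=2,fy=2.0);b=cv2.resize(im2[90:210,290:490],None,fx=2.25,fy=2.25)
o=np.zeros((360,850,3),np.uint8);o[:360,:400]=a;o[:270,400:]=b
cv2.imwrite('pics/c%s.png'%n,cv2.resize(o[:,:,::-1],(800,339)))
try:
    a,ma=quad('top'+n,(100,215,390,475),125);b,mb=quad('side'+n,(110,170,330,402),90);print(a.tolist(),b.tolist())
    for p in a: print(*min([tri(ma,p,mb,q) for q in b],key=lambda t:t[0]))
except Exception as e: print(e)
E
python3 see.py 4
```

```text
[ 0.3453 -0.2372  0.0555] [ 1.000e-04  9.977e-01 -6.830e-02  1.000e-04] [ 0.21  0.13 -1.62] 0.01623266815778046 10.4667
[[412.0, 163.0], [448.0, 168.0], [445.0, 205.0], [408.0, 200.0]] [[354.0, 159.0], [374.0, 150.0], [395.0, 161.0], [370.0, 169.0]]
0.16143452215900916 [ 585.15898395 -219.93627597   24.30379446]
1.8573225859332079 [ 570.75245368 -310.91369816   26.87573568]
2.4268381830272836 [ 476.17567162 -298.06629525   25.6878804 ]
9.458292343093238 [ 478.32708594 -182.52006793  112.14127083]
```

{"fn": "drive_tool", "kwargs": {"deltas": [{"linear":[0,0,-1.5],"twist":0,"claw":0},{"linear":[0,0,-2.5],"twist":0,"claw":0},{"linear":[-3,0.4,-2.5],"twist":0,"claw":0},{"linear":[-8,1.1,-2.5],"twist":0,"claw":0},{"linear":[-14,1.9,-2.5],"twist":0,"claw":0},{"linear":[-20,2.7,-2.5],"twist":0,"claw":0},{"linear":[-26,3.5,-2.5],"twist":0,"claw":0},{"linear":[-32,4.3,-2.5],"twist":0,"claw":0},{"linear":[-38,5.2,-2.5],"twist":0,"claw":0},{"linear":[-42,5.7,-2.5],"twist":0,"claw":0},{"linear":[-42,5.7,-2.5],"twist":0,"claw":0}]}}

```text
clock: 11.38
position: [0.302, -0.2308, 0.0529]
ee_rot: [-0.0, 0.998, -0.069, -0.0]
contact_force: [-0.6, 0.5, -1.0]
width: 0.0163
gripper_force: 119.5
```

```bash
python3 see.py 5
```

```text
[ 0.3031 -0.2315  0.053 ] [ 1.000e-04  9.976e-01 -6.860e-02  1.000e-04] [ 0.12  0.59 -2.07] 0.01617107636162422 11.4833
[[412.0, 163.0], [448.0, 168.0], [445.0, 205.0], [408.0, 200.0]] [[354.0, 159.0], [375.0, 150.0], [395.0, 162.0], [369.0, 169.0]]
0.16143452215900916 [ 585.15898395 -219.93627597   24.30379446]
5.251072698612352 [ 569.16714142 -311.62392303   27.4023158 ]
2.7730055575107038 [ 476.83485075 -299.63171688   20.95908274]
6.474317692769647 [ 477.00902936 -183.24759093  112.49481914]
```

View pics/c5.png

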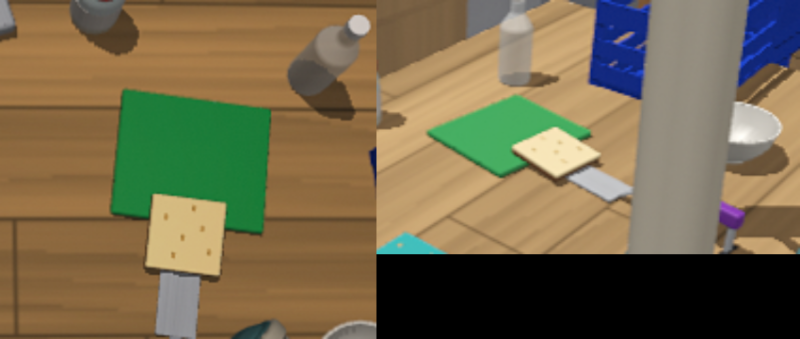

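{"fn": "drive_tool", "kwargs": {"deltas": [{"linear":[0,0,3],"twist":0,"claw":0},{"linear":[0,0,7],"twist":0,"claw":0},{"linear":[0,0,13],"twist":0,"claw":0},{"linear":[0.2,0,20],"twist":0,"claw":0},{"linear":[1,-0.1,27],"twist":0,"claw":0},{"linear":[2,-0.3,34.4],"twist":0,"claw":0},{"linear":[4,-0.5,41.5],"twist":0,"claw":0},{"linear":[6.3,-0.9,48.5],"twist":0,"claw":0},{"linear":[9.5,-1.3,55],"twist":0,"claw":0},{"linear":[13.3,-1.8,62],"twist":0,"claw":0},{"linear":[13.3,-1.8,62],"twist":0,"claw":0}]}}

```text
clock: 12.4
position: [0.3182, -0.2344, 0.1165]
ee_rot: [0.001, 0.998, -0.068, 0.002]
contact_force: [0.1, -0.3, -1.3]
width: 0.016
gripper_force: 119.5
```

```bash
python3 see.py 6
```

```text
[ 0.3168 -0.2333  0.1152] [ 3.000e-04  9.977e-01 -6.810e-02  2.000e-04] [ 0.1   0.09 -1.76] 0.01645819773176082 12.5
[[416.0, 182.0], [455.0, 186.0], [454.0, 187.0]] [[390.0, 141.0], [369.0, 150.0], [387.0, 141.0]]
0.11935238820282366 [ 522.85467463 -212.66448466   84.11301858]
4.666113497952781 [ 515.31763578 -305.36632732   82.60952406]
4.291074267633907 [ 508.34549984 -303.98005028   86.03106891]
```

View pics/c6.png

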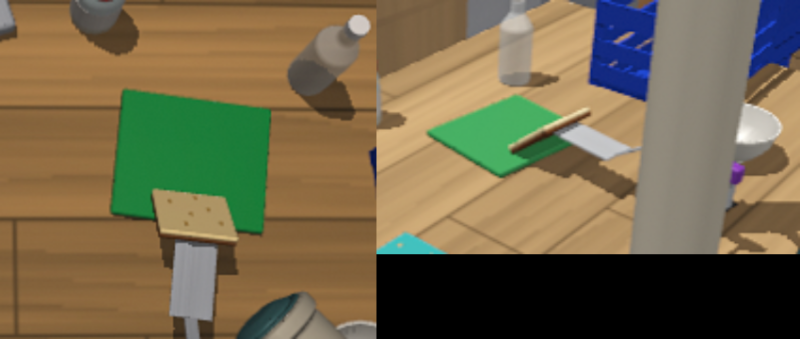

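{"fn": "drive_tool", "kwargs": {"deltas": [{"linear":[3,-0.4,3],"twist":0,"claw":0},{"linear":[8.5,-1.2,7.5],"twist":0,"claw":0},{"linear":[14.5,-2,12],"twist":0,"claw":0},{"linear":[21,-2.8,17],"twist":0,"claw":0},{"linear":[27.3,-3.7,21],"twist":0,"claw":0},{"linear":[34,-4.6,24.5],"twist":0,"claw":0},{"linear":[41.3,-5.6,27.7],"twist":0,"claw":0},{"linear":[45,-6.1,29],"twist":0,"claw":0},{"linear":[48.8,-6.6,30],"twist":0,"claw":0},{"linear":[48.8,-6.6,30],"twist":0,"claw":0}]}}

```text
clock: 13.33
position: [0.3662, -0.2401, 0.1451]
ee_rot: [0.0, 0.998, -0.068, 0.0]
contact_force: [-0.2, -0.2, -1.7]
width: 0.0161
gripper_force: 119.5
```

```bash
python3 see.py 7
```

```text
[ 0.3651 -0.2396  0.1448] [-2.000e-04  9.977e-01 -6.820e-02 -4.000e-04] [ 0.8   0.82 -2.39] 0.016175814122155522 13.4333
[[420.0, 154.0], [454.0, 159.0], [459.0, 161.0], [424.0, 156.0]] [[377.0, 128.0], [356.0, 136.0]]
2.0868939680265175 [ 583.38893101 -219.49457634  110.15684278]
12.096218612825513 [ 565.55532761 -300.32725957  115.88205044]
1.8430843097307406 [ 566.44613158 -310.93357987  111.10372983]
7.0879198804655505 [ 583.43519311 -227.22806481  106.56670958]
```

View pics/c7.png

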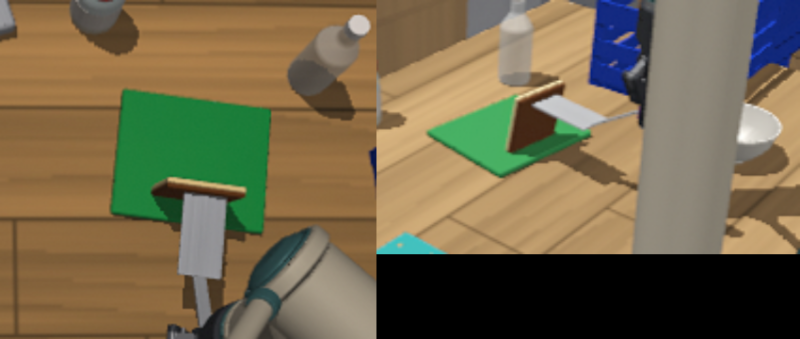

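{"fn": "drive_tool", "kwargs": {"deltas": [{"linear":[3,-0.4,0.5],"twist":0,"claw":0},{"linear":[6,-0.8,1],"twist":0,"claw":0},{"linear":[9,-1.2,1],"twist":0,"claw":0},{"linear":[12,-1.6,1],"twist":0,"claw":0},{"linear":[15,-2,1],"twist":0,"claw":0},{"linear":[18,-2.4,1],"twist":0,"claw":0},{"linear":[20,-2.7,1],"twist":0,"claw":0},{"linear":[22,-3,1],"twist":0,"claw":0},{"linear":[24,-3.2,1],"twist":0,"claw":0},{"linear":[26,-3.5,1],"twist":0,"claw":0},{"linear":[28,-3.8,1],"twist":0,"claw":0},{"linear":[30,-4.1,1],"twist":0,"claw":0}]}}

```text
clock: 14.43
position: [0.3955, -0.2439, 0.1459]
ee_rot: [0.0, 0.998, -0.068, -0.0]
contact_force: [0.1, 0.0, -1.6]
width: 0.0167
gripper_force: 119.5
```

{"fn": "drive_tool", "kwargs": {"deltas": [{"linear":[1,-0.1,0],"twist":0,"claw":0},{"linear":[2,-0.3,0],"twist":0,"claw":0},{"linear":[3,-0.4,0],"twist":0,"claw":0},{"linear":[4,-0.5,0],"twist":0,"claw":0},{"linear":[5,-0.7,0],"twist":0,"claw":0},{"linear":[6,-0.8,0],"twist":0,"claw":0},{"linear":[7,-0.9,0],"twist":0,"claw":0},{"linear":[8,-1.1,0],"twist":0,"claw":0},{"linear":[9,-1.2,0],"twist":0,"claw":0},{"linear":[10,-1.3,0],"twist":0,"claw":0},{"linear":[10,-1.3,0],"twist":0,"claw":0},{"linear":[10,-1.3,0],"twist":0,"claw":0}]}}

```text
clock: 15.43
position: [0.4053, -0.2451, 0.1459]
ee_rot: [0.0, 0.998, -0.068, -0.0]
contact_force: [-0.5, 0.3, -1.3]
width: 0.0161
gripper_force: 119.5
```

```bash
python3 see.py 8
```

```text
[ 0.4052 -0.2451  0.1459] [ 0.000e+00  9.977e-01 -6.830e-02 -1.000e-04] [ 0.9   0.72 -1.63] 0.016193509723814604 15.5333
max() iterable argument is empty
```

View pics/c8.png

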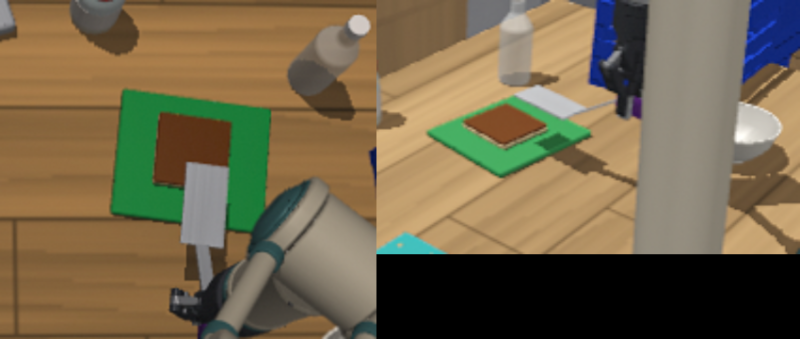

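{"fn": "drive_tool", "kwargs": {"deltas": [{"linear":[-8,5,2],"twist":0,"claw":0},{"linear":[-20,18,2],"twist":2,"claw":0},{"linear":[-25,36,2],"twist":4,"claw":0},{"linear":[-20,56,2],"twist":6,"claw":0},{"linear":[-10,76,2],"twist":8,"claw":0},{"linear":[0,96,2],"twist":10,"claw":0},{"linear":[12,116,2],"twist":12,"claw":0},{"linear":[25,136,2],"twist":14,"claw":0},{"linear":[38,155,0],"twist":16,"claw":0},{"linear":[50,172,-15],"twist":16,"claw":0},{"linear":[60,185,-35],"twist":16,"claw":0},{"linear":[60,188,-50],"twist":16,"claw":0}]}}

```text
clock: 16.53
position: [0.4665, -0.0553, 0.0956]
ee_rot: [-0.0, 0.997, 0.072, 0.001]
contact_force: [-0.2, 0.9, -1.7]
width: 0.0163
gripper_force: 119.5
```

{"fn": "drive_tool", "kwargs": {"deltas": [{"linear":[0,0,-12],"twist":0,"claw":0},{"linear":[0,0,-24],"twist":0,"claw":0},{"linear":[0,0,-34],"twist":0,"claw":0},{"linear":[0,0,-40],"twist":0,"claw":0},{"linear":[0,0,-43],"twist":0,"claw":0},{"linear":[0,0,-45],"twist":0,"claw":0},{"linear":[0,0,-46],"twist":0,"claw":0},{"linear":[0,0,-46],"twist":0,"claw":0}]}}

```text
clock: 17.2
position: [0.4655, -0.0573, 0.0503]
ee_rot: [0.0, 0.997, 0.071, 0.0]
contact_force: [1.1, -0.4, -1.4]
width: 0.0158
gripper_force: 119.5
```

{"fn": "drive_tool", "kwargs": {"deltas": [{"linear":[0,0,-0.7],"twist":0,"claw":0},{"linear":[0,0,-1.4],"twist":0,"claw":0},{"linear":[0,0,-1.8],"twist":0,"claw":0},{"linear":[0,0,-1.8],"twist":0,"claw":0}], "squeeze": 60}}

```text
clock: 17.53
position: [0.4656, -0.0573, 0.0488]
ee_rot: [0.0, 0.997, 0.071, 0.0]
contact_force: [0.1, 0.5, 4.2]
width: 0.016
gripper_force: 120.7
```

Contact with the table. Release, rise and clear.

{"fn": "drive_tool", "kwargs": {"deltas": [{"linear":[0,0,0],"twist":0,"claw":0.4},{"linear":[0,0,0],"twist":0,"claw":1},{"linear":[0,0,0],"twist":0,"claw":1},{"linear":[0,0,0],"twist":0,"claw":1},{"linear":[0,0,10],"twist":0,"claw":1},{"linear":[0,0,25],"twist":0,"claw":1},{"linear":[0,0,50],"twist":0,"claw":1},{"linear":[-20,0,80],"twist":0,"claw":1},{"linear":[-50,0,110],"twist":0,"claw":1},{"linear":[-80,0,140],"twist":0,"claw":1},{"linear":[-110,0,170],"twist":0,"claw":1},{"linear":[-110,0,170],"twist":0,"claw":1}]}}

```text
clock: 18.53
position: [0.3528, -0.0571, 0.2223]
ee_rot: [0.002, 0.997, 0.071, 0.002]
contact_force: [1.3, -0.2, -0.4]
width: 0.085
gripper_force: 0.0
```

Run:
```python
from h import *
im,m=snap('top','top9'); im2,m2=snap('side','side9'); s=sensors.get_state(); print(s['position'],s['clock'],s['width'])
o=np.hstack([im[60:300,170:500],cv2.resize(im2[90:330,170:500],None,fx=1,fy=1)])
cv2.imwrite('pics/c9.png',cv2.resize(o[:,:,::-1],(800,291)))
```

```text
[ 0.35544519 -0.05738857  0.21944068] 18.6333 0.08540900634039784
```

View pics/c9.png

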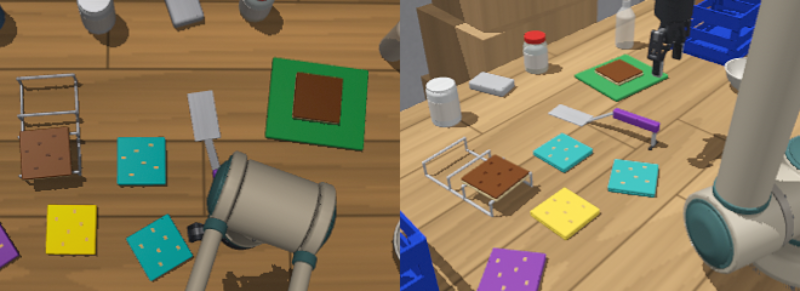

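The cake lies brown side up on the board, the spatula stands level on the table and the done cake is unmoved in its bay.

```bash
python3 -c "
from rig import manip
print(manip.sign_off())"
```

```text
the job is handed in; nothing more can be done
None
```

The oatcake is lying flat on the green board, brown side up. It was tipped up with the spatula and toppled the last quarter turn onto the board on its own. The spatula is laid down level on the table clear of it, the other oatcake is unmoved, and the job was handed in at about 19 s; no verdict came back.

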